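# Tap the cap-clamp wedge home

## Task

Pick up the brass-headed hammer by its wooden handle and tap the red-ended wooden wedge sideways into the blue cap clamp, in at least two separate blows with the hammer drawn well clear in between, until the wedge stops advancing and sits tight. Touch the wedge with the hammer only and leave the green bottle and the white gauge cup standing where they are. Finish by laying the hammer down on the bench, flat as it lay before and clear of the wedge.

Things in the scene. Friction and masses are not known exactly. Their poses are not given: they have to be found in the camera images.
- hammer: Hammer, 0.27-0.53 kg, lying flat. Brass head: round bar 34 mm thick, 70 mm long along the hammer's y, flat striking faces at y = +-35 mm. Wooden handle 22 mm thick runs to -x, centre line at z = 17 mm, ending in a 34 mm thick butt at x = -187 to -215 mm. Origin: underside, below the head's centre; z up. Pinch the handle across (along y) near x = -50 mm, near the balance point.
- wedge_butt (a point): Centre of the wedge's red butt face, to be struck: 38 mm wide, 34 mm high, centre 33.5 mm above the bench; moves with the wedge. Its y axis is level and points the way to drive, z is up. The wedge lies in a blue and dark steel clamp fixed to the bench, 150 mm across, 120 mm along y, 57 mm high; the butt stands 75 mm out of it at joint 0, 40 mm when home.
- wedge (a joint): How far the wedge has been driven into the clamp, in m: it starts between 0 and 0.010 and meets a firm stop at 0.035 (home). It slides stiffly, holding where it is left; moving it takes 5 to 7 N, and at the stop the force rises sharply.
- bottle: Green glass soda bottle with a steel cap, 60 mm in diameter, 200 mm high, standing; origin at the centre of its underside. A bystander.
- cup: Bone-white ceramic gauge cup, 72 mm in diameter, 70 mm high, standing mouth up; origin at the centre of its underside. A bystander.
Not all that is in view belongs to the job. Leave any purple look-alike of the part that bears wedge_butt alone.

How it is judged (in metres and radians):
On the way, in this order (a step that is already met when the one before it is completed fails the run):
1. the hammer is picked up off the bench (height (world z) of hammer above 0.01 m), for 0.1 s.
2. a first blow: the hammer strikes the wedge and advances it by 3 mm or more (contact force between hammer and wedge above 1 N and distance of wedge_butt from where it was at the start of the episode above 0.003 m).
3. the hammer is drawn back, its face about 10 mm or more clear of the wedge (horizontal distance between hammer and wedge_butt above 0.045 m and contact force between hammer and wedge below 0.1 N), for 0.05 s.
4. a later blow of the hammer has the wedge home (within 4 mm of its stop) (contact force between hammer and wedge above 1 N and value of joint wedge above 0.031 m).
At the end, for the whole second after the job is handed in: the wedge is home, within 4 mm of its stop; the hammer lies flat on the bench (underside within 12 mm of it, tilted less than 11 degrees), at rest, not touching the wedge, its head's centre more than 45 mm from the wedge's butt face (all of step 3 and value of joint wedge above 0.031 m and height (world z) of hammer below 0.012 m and angle between hammer's own z axis and vertical below 0.2 rad and linear speed of hammer below 0.02 m/s).
It fails at once if the gripper or arm touches the wedge (contact force between any of the fingers, the arm and wedge above 0.5 N).
It fails at once if the bottle is tipped or shifted by over 30 mm (distance of bottle from where it was at the start of the episode above 0.03 m or angle between bottle's own z axis and vertical above 0.3 rad).
It fails at once if the cup is tipped or shifted by over 30 mm (distance of cup from where it was at the start of the episode above 0.03 m or angle between cup's own z axis and vertical above 0.3 rad).
It also fails if it takes over 48 s, if anything falls off the work surface, if the arm or the gripper's body presses on something with over 40 N, if the wrist force passes 120 N, or if a joint passes its speed limit or range.

## Robot

A 7-joint arm with a two-finger parallel gripper is mounted at the origin on the work surface. World frame = base frame: x ahead of the robot, y to its left, z up, the work surface at z = 0. Lengths are in mm, angles in rad, forces in N, time in s.
With the tool pointing down it reaches from about 425 to 1025 mm from the base axis. Payload 3.6 kg.
Tool frame: the origin (TCP) lies at the very end of the fingers, on their centre line; the grasp point (between the pads) lies behind it (r.pinch_z is the x of the grasp point in the tool frame, in mm); x points along the fingers, z is the direction in which the jaws open and shut, and the axes are right-handed (so a half turn about x gives the same grasp; the last joint's range is limited). The gripper opens to 85 mm and grips with 20 to 120 N. Pads are 22 mm wide; open, the fingers measure 114 mm over their backs; the gripper's body (76 mm by 85 mm) begins 54 mm behind the grasp point. The pads swing forward as they close: fully open they stand 13 mm farther back than shut.
Start: joints at [1.125, 0.591, 0.048, 1.609, -0.033, 0.943, -0.034], TCP at [250.508, -680.35, 199.002] pointing down, gripper open.
Joint ranges: [-2.69, 2.69], [-0.47, 2.24], [-1.27, 1.36], [0.19, 2.51], [-1.53, 4.68], [0.08, 2.07], [-3.09, 3.09]. Speed limits (rad/s): [2.57, 2.57, 3.14, 3.14, 3.14, 3.14, 3.14].

## Interface

Orientations are given as a unit quaternion [w, x, y, z].
In Python, from plant import r, get_image, get_calibration, workorder gives the robot as it stands. The module is installed in compiled form; this text tells all that it offers.
- The arm moves only by the shell command python3 -m crank 'ROWS' [FORCE]. ROWS is JSON, a list of rows, each a list of 3 entries, a list of its own where there are three numbers: the turn, a rotation vector about the tool's x, y, z in rad, then the shift along the tool's x, y, z in cm, then the gripper command: -1 is shut, 1 is fully open, values between are in proportion. A call has 1 to 20 rows; each row shifts and turns the pose as measured when the row begins, along the tool's axes as they then stand; what a row does not reach is not made up. A row lasts 1/12 s, in which the tool goes at most 41.7 mm and 7.16 degrees, less where a joint would pass 70% of its speed; a pose out of reach is approached as far as the arm can. A call is refused whole if a number of a shift passes 4.17 or a number of a turn 0.125, either way. A call with a gripper value outside its range is refused whole. The fingers move at their own pace and stop on an object; FORCE is the grip in N (left out, the last holds). Time passes only in rows, so rows that do not move let the fingers close. It gives the time, the measured TCP pose, the force and the opening at its end, in the units of the state.
- r.read_state(): the state, without advancing time (a new reading comes with each control period).
- get_image(name): name is "scene" or "top" or "wrist"; returns (picture, depth): 420x560x3 uint8, red, green, blue; 420x560 float32, mm along the optical axis (not along the pixel's ray), 0 where there is no reading.
- get_calibration(name): a dict with "mtx" (3x3 intrinsics, pixels), "k1" (the pictures are not rectified: a ray, as slopes to the right and down, at radius r is drawn at 1 + k1 r^2 times it, then the intrinsics apply), "T" (4x4, takes a point from camera to world coordinates). Camera axes: x right, y down, z forward; pixel columns grow to the right and rows downward; lengths in mm; the calibration is good to about 2 mm. A picture is of the moment at which its call begins: read the wrist's pose just before it. get_calibration takes no time and is no camera call; for the wrist camera it gives the pose at the moment of the call.
- workorder.finish_job(): hands the job in, once; it reports no verdict.
The state is a dict: "time": time; "joints": joint angles; "qvel": joint speeds; "effort": joint torques, N m; "ee_pos": TCP position; "eef_rot": TCP orientation; "contact_force": force on the tool from outside, world axes, zero at the start; "moment": the same for the moment, N m; "grip_width": opening from 0.0 (shut) to 1.0 (fully open).
Only numpy, scipy, OpenCV 4.12 (cv2) and the standard library are available. Lean on these libraries where they do the work, as an engineer would, in place of code of your own. Each camera call takes 0.05 s, during which the arm holds its last target.

## Working session

There is one attempt and no reset: what is moved stays moved. The work goes in short steps, Python scripts to look and compute and a shell command to move; the robot and the scene stay as the last step left them, time stands still between calls to the robot, and variables do not carry over. Pictures are saved under pics/ and viewed, and the job is handed in when it is done.

```bash
mkdir -p pics; cat > h.py <<'E'
import numpy as np, cv2
from plant import r, get_image, get_calibration, workorder
def save(n,im): cv2.imwrite('pics/'+n+'.png',cv2.cvtColor(im,cv2.COLOR_RGB2BGR))
E
python3 - <<'E'
from h import *
for n in ['scene','top']:
    im,d=get_image(n); save(n+'1',im); c=get_calibration(n); np.savez(n+'1.npz',im=im,d=d,**{k:np.array(v) for k,v in c.items()})
    print(n,np.round(c['mtx'],1).tolist(),c['k1'],np.round(c['T'],3).tolist())
print(r.read_state(), r.pinch_z)
E
```

```text
scene [[522.3, 0.0, 279.3], [0.0, 522.3, 215.8], [0.0, 0.0, 1.0]] 0.028415876764356963 [[0.884, 0.358, -0.302, 968.807], [0.468, -0.665, 0.582, -883.398], [0.008, -0.656, -0.755, 1202.639], [0.0, 0.0, 0.0, 1.0]]
top [[517.4, 0.0, 276.5], [0.0, 517.4, 212.4], [0.0, 0.0, 1.0]] -0.0988083484648064 [[0.008, -0.995, 0.102, 344.046], [-1.0, -0.009, -0.004, -16.202], [0.005, -0.102, -0.995, 1647.711], [0.0, 0.0, 0.0, 1.0]]
{'time': 0.1, 'joints': array([ 1.1244582 ,  0.59202416,  0.04833017,  1.60970128, -0.03326393,
        0.9427226 , -0.03372229]), 'qvel': array([ 0.0007908 , -0.00386356, -0.00074779, -0.00166029,  0.00241532,
       -0.00177202, -0.00114446]), 'effort': array([ 5.17212495e-03, -5.49989891e+01,  1.55343343e+00, -1.98824018e+01,
        9.73872462e-03,  3.87136577e-03,  2.76695505e-05]), 'ee_pos': array([ 250.22926496, -679.57370284,  197.95561351]), 'eef_rot': array([ 0.5793782 ,  0.40483742,  0.58062829, -0.4041019 ]), 'contact_force': array([-0.38364244, -0.62237044, -0.4016867 ]), 'moment': array([ 0.00934453, -0.04674792,  0.01771876]), 'grip_width': 0.9997758275701273} -18.700000000000003
```

View pics/scene1.png

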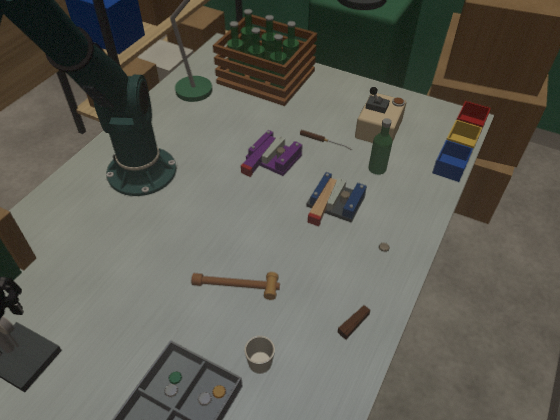

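View pics/top1.png

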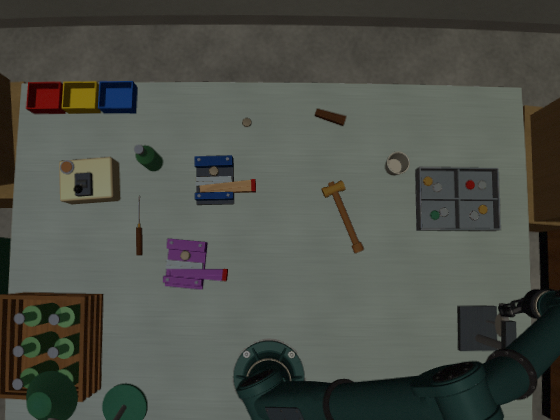

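The top view shows the blue clamp with its wedge at about (225,185), the red butt at (254,186), the hammer head at (333,187), the handle running to (358,248), the cup at (397,163) and the bottle base near (152,160). The purple look-alike is at (195,270). Next I'll enlarge these areas.

```bash
cat >> h.py <<'E'
def load(n):
    z=np.load(n+'.npz'); return z['im'],z['d'],dict(mtx=z['mtx'],k1=float(z['k1']),T=z['T'])
def rays(c,uv):
    uv=np.atleast_2d(np.array(uv,float)); K=c['mtx']
    return cv2.undistortPoints(uv.reshape(-1,1,2),K,np.array([c['k1'],0,0,0.])).reshape(-1,2)
def atz(c,uv,z):
    s=rays(c,uv); D=np.c_[s,np.ones(len(s))]@c['T'][:3,:3].T; o=c['T'][:3,3]
    return o+D*((np.array(z)-o[2])/D[:,2])[:,None]
def bydepth(c,d,uv):
    s=rays(c,uv); uv=np.atleast_2d(uv)
    z=np.array([d[int(round(v)),int(round(u))] for u,v in uv])
    return (np.c_[s,np.ones(len(s))]*z[:,None])@c['T'][:3,:3].T+c['T'][:3,3]
def crop(n,im,x0,x1,y0,y1,f):
    save(n,cv2.resize(im[y0:y1,x0:x1],None,fx=f,fy=f,interpolation=cv2.INTER_CUBIC))
E
python3 - <<'E'
from h import *
im,d,c=load('top1'); 
im2=np.clip(im*1.6,0,255).astype(np.uint8)
crop('t_clamp',im2,130,270,135,215,5); crop('t_ham',im2,310,420,145,260,5)
E
```

```text
(no output)
```

View pics/t_clamp.png

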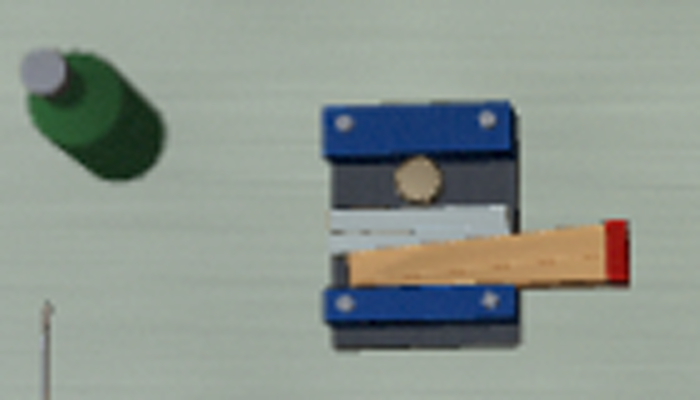

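View pics/t_ham.png

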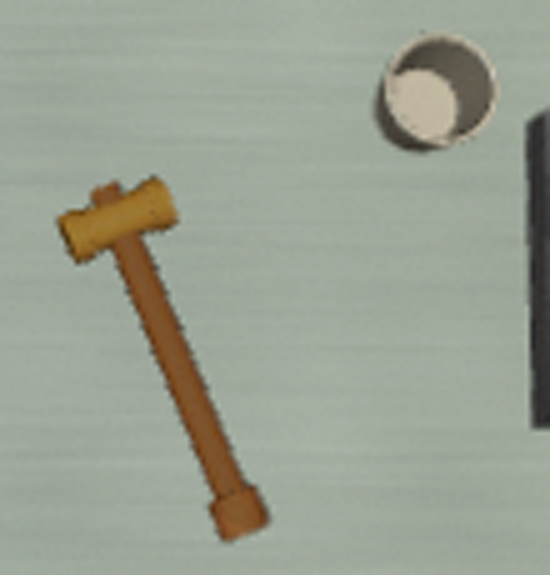

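```bash
python3 - <<'E'
from h import *
im,d,c=load('top1'); np.set_printoptions(precision=1,suppress=True)
C=lambda x0,y0,P:[(x0+x/5-.4,y0+y/5-.4) for x,y in P]
P=C(130,135,[(604,222),(604,286),(628,220),(628,287)])
print('butt',atz(c,P,50.5)); print(bydepth(c,d,C(130,135,[(615,235),(615,272)])))
# clamp outlines
print('clamp blue',atz(c,C(130,135,[(324,106),(512,100),(326,320),(516,320),(333,348),(520,348)]),[57,57,57,57,12,12]))
print('wedge lower edge',atz(c,C(130,135,[(350,284),(600,287)]),50.5))
H=C(310,145,[(68,238),(168,204),(118,221)]) 
print('head',atz(c,H,[17,17,34])); print(bydepth(c,d,H))
B=C(310,145,[(238,512),(210,430),(150,280)]);print('handle',atz(c,B,[17,17,17])); print(bydepth(c,d,B))
print('cup',atz(c,C(310,145,[(441,90)]),70), 'bottle cap',atz(c,C(130,135,[(44,72)]),200))
for p in [(300,120),(300,200),(300,250)]: print(bydepth(c,d,[p]))
# red pixels
R=(im[:,:,0]>1.8*im[:,:,1])&(im[:,:,0]>1.8*im[:,:,2])&(im[:,:,0]>80)
v,u=np.nonzero(R); s=(u>240)&(u<262)&(v>170)&(v<200); print(u[s].min(),u[s].max(),v[s].min(),v[s].max())
pp=bydepth(c,d,np.c_[u[s],v[s]]); print(pp[np.abs(pp[:,2]-50)<6].mean(0),pp.min(0),pp.max(0))
E
```

```text
butt [[611.8  60.3  50.5]
 [571.4  59.7  50.5]
 [613.2  45.3  50.5]
 [570.9  44.7  50.5]]
[[603.2  53.2  53.3]
 [580.6  53.   48.7]]
clamp blue [[683.  236.7  57. ]
 [687.6 118.7  57. ]
 [547.8 231.9  57. ]
 [548.7 113.7  57. ]
 [535.6 233.9  12. ]
 [536.6 114.5  12. ]]
wedge lower edge [[571.4 218.4  50.5]
 [570.8  62.2  50.5]]
head [[ 577.  -170.5   17. ]
 [ 599.6 -234.6   17. ]
 [ 585.7 -200.6   34. ]]
[[ 576.6 -170.3   19.7]
 [ 597.4 -232.7   30.9]
 [ 586.5 -201.2   28.4]]
handle [[ 403.4 -278.1   17. ]
 [ 455.2 -260.5   17. ]
 [ 550.5 -222.8   17. ]]
[[ 402.7 -274.9   36.8]
 [ 454.3 -258.6   30.2]
 [ 548.6 -220.8   32.5]]
cup [[ 665.1 -399.2   70. ]] bottle cap [[671.7 376.3 200. ]]
[[815.6 -96.5   6.3]]
[[552.8 -97.2   4.8]]
[[393.2 -98.1  -0.8]]
251 254 179 190
[594.6  53.4  50.3] [577.3  48.4  43.6] [612.6  58.5  58.4]
```

```bash
cat >> h.py <<'E'
from scipy.spatial.transform import Rotation as Ro
def cur():
    s=r.read_state(); q=s['eef_rot']; return s,Ro.from_quat([q[1],q[2],q[3],q[0]]),np.array(s['ee_pos'])
def go(p,zdir=None):
    """p target TCP mm; zdir world angle (deg) of the tool z (jaws), tool down. prints turn(rad) & shift in current tool axes(cm), plus shift in final axes"""
    s,R,x=cur(); M=R.as_matrix()
    print('t',round(s['time'],2),'pos',np.round(x,1),'F',np.round(s['contact_force'],1),'grip',round(s['grip_width'],3),'jawdir',np.round(np.degrees(np.arctan2(M[1,2],M[0,2])),2),'x',np.round(M[:,0],3),'y',np.round(M[:,1],2),'q',np.round(s['joints'],2))
    if zdir is not None:
        best=None
        for a in (zdir,zdir+180):
            a=np.radians(a); X=np.array([0,0,-1.]);Z=np.array([np.cos(a),np.sin(a),0]);Y=np.cross(Z,X)
            T=Ro.from_matrix(np.c_[X,Y,Z]); rv=(R.inv()*T).as_rotvec()
            if best is None or np.linalg.norm(rv)<np.linalg.norm(best[0]): best=(rv,T)
        rv,T=best; print('turn',np.round(rv,3),'shift after turn cm',np.round(T.inv().apply(np.array(p)-x)/10,2))
    print('shift now cm',np.round(R.inv().apply(np.array(p)-x)/10,2))
E
python3 - <<'E'
from h import *
a=np.degrees(np.arctan2(0.389,0.921)); print(a)
go([541,-221.5,150],a+90)
E
```

```text
22.897591026289867
t 0.1 pos [ 250.2 -679.6  198. ] F [-0.4 -0.6 -0.4] grip 1.0 jawdir -69.78 x [-0.001  0.002 -1.   ] y [ 0.94  0.35 -0.  ] q [ 1.12  0.59  0.05  1.61 -0.03  0.94 -0.03]
turn [-0.047 -0.002  0.   ] shift after turn cm [  4.8   44.61 -30.88]
shift now cm [  4.86  43.12 -32.93]
```

```bash
python3 -m crank '[[[-0.047,0,0],[0,2.9,-2.0],1],[[0,0,0],[0,2.9,-2.0],1],[[0,0,0],[0,2.9,-2.0],1],[[0,0,0],[0,2.9,-2.0],1],[[0,0,0],[0,2.9,-2.0],1],[[0,0,0],[0,2.9,-2.0],1],[[0,0,0],[0,2.9,-2.0],1],[[0,0,0],[0,2.9,-2.0],1],[[0,0,0],[0,2.9,-2.0],1],[[0,0,0],[0,2.9,-2.0],1],[[0,0,0],[0,2.9,-2.0],1],[[0,0,0],[0,2.9,-2.0],1],[[0,0,0],[0,0,0],1]]'
python3 - <<'E'
from h import *
go([541,-221.5,150],112.9)
E
```

```text
time: 1.18
ee_pos: [481.9, -309.3, 189.4]
eef_rot: [0.583, 0.393, 0.592, -0.393]
contact_force: [0.8, 0.1, -0.1]
grip_width: 1.0
t 1.18 pos [ 481.9 -309.3  189.4] F [ 0.8  0.1 -0.1] grip 1.0 jawdir -67.51 x [-0.011  0.006 -1.   ] y [ 0.92  0.38 -0.01] q [ 0.5   0.42 -0.01  1.96  0.    0.78 -0.69]
turn [-0.007 -0.01   0.008] shift after turn cm [ 3.94  8.86 -5.79]
shift now cm [ 3.93  8.85 -5.81]
```

```bash
python3 -m crank '[[[-0.007,-0.010,0.008],[1.3,2.9,-1.9],1],[[0,0,0],[1.3,2.9,-1.9],1],[[0,0,0],[1.3,2.9,-1.9],1],[[0,0,0],[0,0,0],1],[[0,0,0],[0,0,0],1]]'
python3 - <<'E'
from h import *
go([541,-221.5,150],112.9)
c=get_calibration('wrist'); im,d=get_image('wrist'); np.savez('wrist1.npz',im=im,d=d,**{k:np.array(v) for k,v in c.items()}); save('wrist1',np.clip(im*1.5,0,255).astype(np.uint8))
E
```

```text
time: 1.6
ee_pos: [540.2, -221.8, 149.8]
eef_rot: [0.591, 0.389, 0.59, -0.389]
contact_force: [-0.6, -0.7, -0.9]
grip_width: 1.002
t 1.6 pos [ 540.2 -221.8  149.8] F [-0.6 -0.7 -0.9] grip 1.002 jawdir -66.8 x [ 0.001 -0.    -1.   ] y [0.92 0.39 0.  ] q [ 0.32  0.48 -0.02  1.97  0.01  0.69 -0.87]
turn [ 0.005  0.001 -0.001] shift after turn cm [-0.02  0.08  0.  ]
shift now cm [-0.02  0.08  0.  ]
```

View pics/wrist1.png

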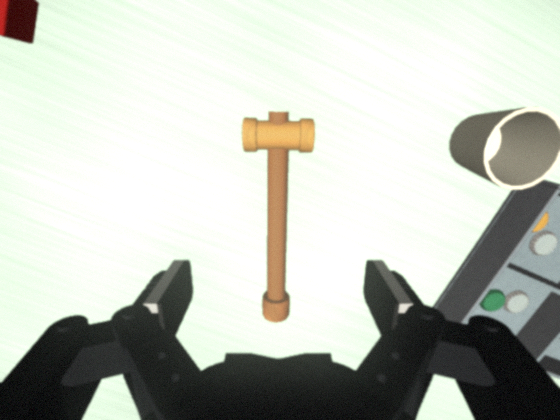

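The wrist view shows the hammer between the fingers, almost parallel to the approach. The head centre is at (279,135), its faces at x=243 and 314, and the butt at (276,307). The red wedge butt shows at the top left corner. I'll cross-check the position with this camera.

```bash
python3 - <<'E'
from h import *
im,d,c=load('wrist1'); np.set_printoptions(precision=1,suppress=True)
p=atz(c,[(279,135),(243,135),(314,135),(276,307),(277.5,200)],[17,17,17,17,17]);print(p)
v=p[0]-p[3]; print(np.degrees(np.arctan2(v[1],v[0])), np.hypot(*v[:2]))
print(bydepth(c,d,[(279,135),(277,200),(276,307),(20,20)]))
E
```

```text
[[ 590.  -201.7   17. ]
 [ 575.7 -168.3   17. ]
 [ 603.9 -234.1   17. ]
 [ 400.8 -279.1   17. ]
 [ 526.5 -227.2   17. ]]
22.252775417801697 204.4418117182189
[[ 591.  -201.2   31. ]
 [ 529.1 -225.6   27. ]
 [ 412.  -274.4   33.4]
 [ 594.1   46.2   35.8]]
```

```bash
python3 -m crank '[[[0.012,0,0],[3.5,0.2,0],1],[[0,0,0],[3.5,0,0],1],[[0,0,0],[3.5,0,0],1],[[0,0,0],[2.0,0,0],1],[[0,0,0],[1.0,0,0],1],[[0,0,0],[0,0,0],1]]' 110
python3 - <<'E'
from h import *
go([542.3,-221.1,3.5],112.5)
E
```

```text
time: 2.15
ee_pos: [545.2, -227.7, 13.7]
eef_rot: [0.59, 0.396, 0.583, -0.394]
contact_force: [-0.3, 0.2, 0.3]
grip_width: 1.003
t 2.15 pos [ 545.2 -227.7   13.7] F [-0.3  0.2  0.3] grip 1.003 jawdir -67.9 x [ 0.01  -0.004 -1.   ] y [0.93 0.38 0.01] q [ 0.33  0.68 -0.01  2.03  0.02  0.41 -0.88]
turn [-0.007  0.008 -0.008] shift after turn cm [ 1.02 -0.01 -0.72]
shift now cm [ 1.01 -0.03 -0.73]
```

```bash
python3 -m crank '[[[-0.007,0.008,-0.008],[0.6,0,-0.7],1],[[0,0,0],[0.4,0,0],1],[[0,0,0],[0,0,0],1]]'
python3 - <<'E'
from h import *
go([542.3,-221.1,3.5],112.5)
E
```

```text
time: 2.4
ee_pos: [542.8, -223.7, 5.0]
eef_rot: [0.588, 0.393, 0.587, -0.394]
contact_force: [-0.6, -0.3, 0.2]
grip_width: 1.0
t 2.4 pos [ 542.8 -223.7    5. ] F [-0.6 -0.3  0.2] grip 1.0 jawdir -67.66 x [ 0.001 -0.002 -1.   ] y [0.92 0.38 0.  ] q [ 0.32  0.7  -0.01  2.04  0.02  0.41 -0.89]
turn [-0.003  0.002 -0.001] shift after turn cm [ 0.15  0.05 -0.26]
shift now cm [ 0.15  0.05 -0.26]
```

```bash
python3 -m crank '[[[-0.003,0.002,0],[0.15,0,-0.26],1],[[0,0,0],[0,0,0],-1],[[0,0,0],[0,0,0],-1],[[0,0,0],[0,0,0],-1],[[0,0,0],[0,0,0],-1],[[0,0,0],[0,0,0],-1],[[0,0,0],[0,0,0],-1],[[0,0,0],[0,0,0],-1],[[0,0,0],[0,0,0],-1],[[0,0,0],[0,0,0],-1],[[0,0,0],[0,0,0],-1]]' 110
python3 - <<'E'
from h import *
go([542.3,-221.1,3.5],112.5)
E
```

```text
time: 3.32
ee_pos: [545.2, -222.0, 8.0]
eef_rot: [0.591, 0.394, 0.585, -0.392]
contact_force: [-0.1, 0.3, -0.4]
grip_width: 0.002
t 3.32 pos [ 545.2 -222.     8. ] F [-0.1  0.3 -0.4] grip 0.002 jawdir -67.45 x [ 0.009 -0.002 -1.   ] y [0.92 0.38 0.01] q [ 0.32  0.69 -0.01  2.04  0.02  0.4  -0.89]
turn [ 0.001  0.005 -0.007] shift after turn cm [ 0.45 -0.24 -0.19]
shift now cm [ 0.45 -0.24 -0.19]
```

```bash
python3 - <<'E'
from h import *
for n in ['wrist','top','scene']:
    c=get_calibration(n); im,d=get_image(n); np.savez(n+'2.npz',im=im,d=d,**{k:np.array(v) for k,v in c.items()}); save(n+'2',np.clip(im*1.5,0,255).astype(np.uint8))
im=load('top2')[0]; im2=load('scene2')[0]
a=cv2.resize(im[140:260,280:400],(390,390)); b=cv2.resize(im2[210:330,160:300],(400,390)); save('mix2',np.clip(np.hstack([a,b])*1.5,0,255).astype(np.uint8))
E
```

```text
(no output)
```

View pics/wrist2.png

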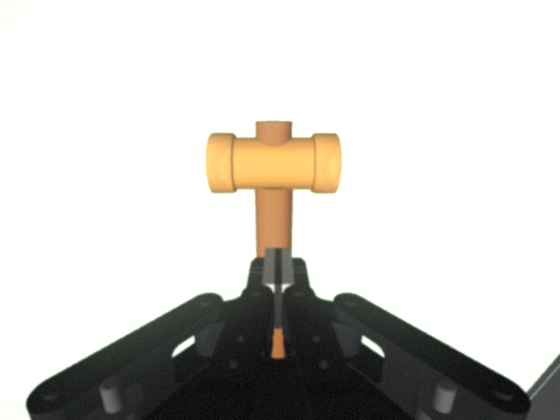

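View pics/mix2.png

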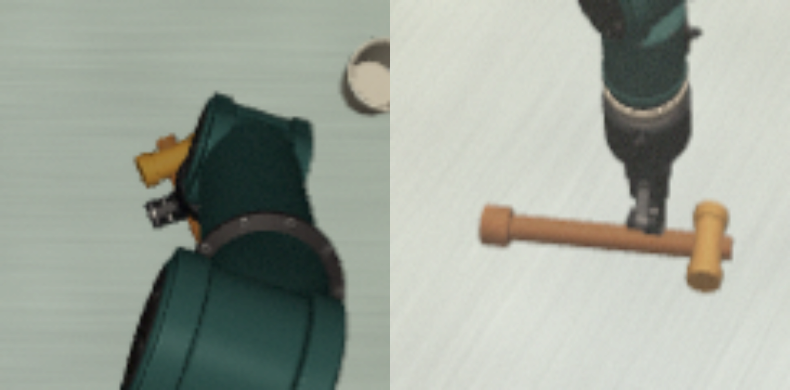

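```bash
python3 - <<'E'
from h import *
np.set_printoptions(precision=1,suppress=True)
im,d,c=load('wrist2'); print('wrist head,handle,tips',bydepth(c,d,[(274,160),(274,220),(274,250),(268,258),(290,258),(278,345),(150,100)]))
print(c['T'])
s=load('scene2'); im,d,c=s
crop('sc2',np.clip(im*1.6,0,255).astype(np.uint8),180,300,215,315,6)
# pixels near fingertip
for uv in [(251,289),(252,285),(254,280),(262,285),(243,284),(272,285),(235,282)]: print(uv,im[uv[1],uv[0]],bydepth(c,d,[uv])[0])
E
```

```text
wrist head,handle,tips [[ 593.2 -199.6   30. ]
 [ 562.3 -212.3   28.6]
 [ 554.2 -215.8   47.9]
 [ 552.8 -213.3   55.9]
 [ 556.7 -223.    55.6]
 [ 483.  -247.6   26.9]
 [ 593.8 -121.2    0.6]]
[[   0.4   -0.9   -0.3  615.2]
 [  -0.9   -0.4   -0.1 -191.6]
 [   0.     0.3   -1.   183.4]
 [   0.     0.     0.     1. ]]
(251, 289) [140 143 137] [ 543.8 -225.4    0.4]
(252, 285) [97 68 51] [ 548.7 -226.9   25.4]
(254, 280) [52 52 48] [ 555.8 -226.9   54.1]
(262, 285) [105  75  52] [ 571.7 -213.3   23.7]
(243, 284) [96 68 47] [ 526.1 -235.9   26. ]
(272, 285) [137 109  68] [ 598.3 -206.1   33.2]
(235, 282) [112  79  57] [ 504.9 -241.8   28.3]
```

View pics/sc2.png

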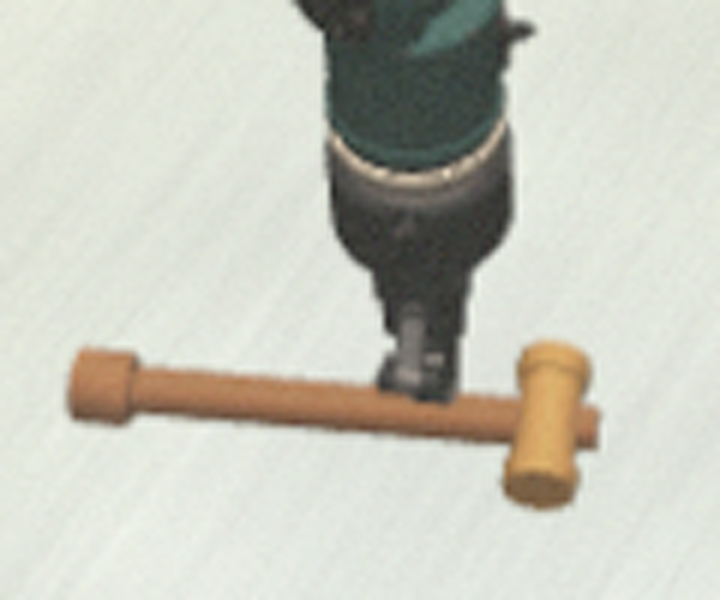

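```bash
python3 - <<'E'
from h import *
np.set_printoptions(precision=1,suppress=True)
im,d,c=load('scene2')
for u in (249,251,253):
    vs=range(262,286); P=bydepth(c,d,[(u,v) for v in vs])
    for v,p in zip(vs,P): print(u,v,im[v,u],p)
im,d,c=load('wrist2')
for u in (272,284):
  for v in range(240,300,5): print(u,v,im[v,u],bydepth(c,d,[(u,v)])[0])
E
```

```text
249 262 [37 40 38] [ 968.8 -883.4 1202.6]
249 263 [37 38 37] [ 560.8 -253.8  166.2]
249 264 [37 39 36] [ 560.  -252.7  160.3]
249 265 [48 48 45] [ 559.5 -252.3  155.3]
249 266 [57 56 53] [ 560.9 -254.7  154.9]
249 267 [49 49 43] [ 562.3 -257.1  154.6]
249 268 [67 65 62] [ 562.2 -257.2  150.5]
249 269 [72 69 66] [ 561.3 -256.2  144.4]
249 270 [77 74 71] [ 562.4 -258.1  143.2]
249 271 [73 70 67] [ 563.5 -260.1  142.3]
249 272 [71 70 66] [ 566.5 -264.9  146.1]
249 273 [70 69 66] [ 566.2 -264.8  141.4]
249 274 [72 69 67] [ 567.8 -267.5  141.8]
249 275 [73 70 67] [ 568.4 -268.7  139.4]
249 276 [75 72 68] [ 569.  -270.   137.2]
249 277 [93 87 82] [ 570.5 -272.5  137.1]
249 278 [86 82 78] [ 571.  -273.6  134.6]
249 279 [59 57 55] [ 573.5 -277.7  137.3]
249 280 [46 42 41] [ 572.  -275.7  129.3]
249 281 [52 48 44] [ 545.5 -235.4   53.2]
249 282 [97 72 51] [ 537.5 -223.4   27.1]
249 283 [111  79  56] [ 538.1 -224.7   24.5]
249 284 [104  74  52] [ 540.6 -228.8   26.8]
249 285 [91 65 47] [ 539.9 -228.1   20.7]
251 262 [35 37 35] [ 566.6 -253.6  173.9]
251 263 [38 40 38] [ 565.4 -252.   167.1]
25
[... 2270 characters left out ...]
215.3   70.9]
272 280 [72 72 67] [ 553.1 -215.5   74.4]
272 285 [156 153 145] [ 552.8 -215.6   77.6]
272 290 [114 112 105] [ 551.  -216.4   78.3]
272 295 [30 31 29] [ 554.3 -215.1   87. ]
284 240 [125  87  58] [ 552.1 -222.7   25.3]
284 245 [125  89  61] [ 549.7 -223.6   26.7]
284 250 [75 75 69] [ 555.2 -220.8   45.9]
284 255 [74 73 69] [ 555.5 -220.5   52.3]
284 260 [72 72 69] [ 555.1 -220.5   56.6]
284 265 [73 73 67] [ 555.3 -220.3   62. ]
284 270 [73 73 68] [ 555.1 -220.3   66.1]
284 275 [70 68 65] [ 554.7 -220.3   69.8]
284 280 [70 70 64] [ 555.1 -220.    74.7]
284 285 [157 156 147] [ 554.3 -220.3   77. ]
284 290 [80 81 76] [ 556.  -219.4   83.6]
284 295 [28 30 29] [ 556.8 -218.9   88.3]
```

```bash
python3 - <<'E'
from h import *
np.set_printoptions(precision=1,suppress=True)
im,d,c=load('wrist1')
for u in (176,182,188,370,376,382):
  for v in range(254,300,6): print(u,v,im[v,u],bydepth(c,d,[(u,v)])[0])
print(get_calibration('wrist')['T'], cur()[2], r.pinch_z, [a for a in dir(r) if a[0]!='_'])
E
```

```text
176 254 [165 178 163] [ 411.  -143.3    0.1]
176 260 [104 112 101] [ 530.9 -173.5  199.4]
176 266 [70 73 68] [ 531.9 -175.3  205.6]
176 272 [57 59 54] [ 531.6 -176.7  209.4]
176 278 [41 46 40] [ 532.3 -178.1  214.4]
176 284 [38 42 39] [ 530.5 -179.1  215.7]
176 290 [39 41 39] [ 528.4 -180.1  216.6]
176 296 [36 40 35] [ 525.4 -180.9  216.5]
182 254 [166 180 165] [ 414.1 -150.     0.5]
182 260 [101 108  98] [ 532.5 -176.2  200.2]
182 266 [45 49 44] [ 532.4 -177.7  204.6]
182 272 [44 49 43] [ 531.2 -178.8  207.2]
182 278 [38 43 38] [ 529.8 -180.   209.5]
182 284 [43 46 40] [ 527.3 -180.9  210. ]
182 290 [40 43 39] [ 524.1 -181.8  209.6]
182 296 [36 39 34] [ 522.2 -182.9  211.1]
188 254 [162 176 158] [ 417.  -156.7    0.5]
188 260 [104 114 103] [ 532.7 -178.7  198.7]
188 266 [43 47 42] [ 529.4 -179.6  198.3]
188 272 [47 51 44] [ 527.3 -180.7  199.9]
188 278 [40 45 40] [ 525.4 -181.8  201.6]
188 284 [37 43 39] [ 522.6 -182.9  202. ]
188 290 [40 45 39] [ 519.5 -183.9  202. ]
188 296 [42 45 41] [ 517.8 -185.   204. ]
370 254 [173 188 172] [ 503.1 -359.1   -0.4]
370 260 [ 96 105  92] [ 567. 
[... 456 characters left out ...]
 37] [ 564.7 -257.1  212.2]
376 284 [37 41 38] [ 562.1 -258.6  212.2]
376 290 [38 39 36] [ 559.8 -259.5  213.1]
376 296 [37 38 35] [ 557.2 -261.   213.2]
382 254 [169 184 167] [ 509.  -372.3   -0. ]
382 260 [129 138 125] [ 569.1 -262.3  199.8]
382 266 [69 72 67] [ 568.2 -260.9  205. ]
382 272 [68 69 63] [ 567.3 -259.6  209.7]
382 278 [39 42 38] [ 567.2 -257.3  215.8]
382 284 [34 36 33] [ 565.5 -257.5  217.8]
382 290 [37 38 33] [ 563.4 -258.3  218.8]
382 296 [35 37 34] [ 561.2 -259.3  219.5]
[[   0.4   -0.9   -0.3  615.2]
 [  -0.9   -0.4   -0.1 -191.6]
 [   0.     0.3   -1.   183.4]
 [   0.     0.     0.     1. ]] [ 545.2 -221.9    8. ] -18.700000000000003 ['IKError', 'pinch_z', 'read_state']
```

The wrist depth shows the shut fingertips at z≈45 while the reported TCP z is 8. In the earlier picture the open tips were at z≈200 with TCP 150. So the real finger end is about 37 mm behind the reported TCP, and the fingers closed above the handle without touching it. I'll open, re-measure and go about 40 mm lower.

```bash
python3 -m crank '[[[0,0,0],[0,0,0],1],[[0,0,0],[0,0,0],1],[[0,0,0],[0,0,0],1],[[0,0,0],[0,0,0],1],[[0,0,0],[0,0,0],1],[[0,0,0],[0,0,0],1]]' 110
python3 - <<'E'
from h import *
np.set_printoptions(precision=1,suppress=True)
im,d,c=load('wrist2')
p=atz(c,[(274,162),(207,163),(340,162),(274,220)],17);print(p)
c=get_calibration('wrist'); im,d=get_image('wrist'); np.savez('wrist3.npz',im=im,d=d,**{k:np.array(v) for k,v in c.items()}); save('wrist3',np.clip(im*1.2,0,255).astype(np.uint8))
go([542.3,-221.1,-34],112.5)
E
```

```text
time: 3.97
ee_pos: [545.1, -221.9, 7.9]
eef_rot: [0.591, 0.394, 0.585, -0.392]
contact_force: [-0.0, -0.4, 0.3]
grip_width: 0.846
[[ 590.3 -200.7   17. ]
 [ 575.4 -166.3   17. ]
 [ 604.4 -234.9   17. ]
 [ 558.4 -213.8   17. ]]
t 4.02 pos [ 545.1 -222.     7.9] F [0.7 0.1 0.6] grip 0.923 jawdir -67.45 x [ 0. -0. -1.] y [0.9 0.4 0. ] q [ 0.3  0.7 -0.   2.   0.   0.4 -0.9]
turn [ 0.  0. -0.] shift after turn cm [ 4.2 -0.2 -0.2]
shift now cm [ 4.2 -0.3 -0.2]
```

View pics/wrist3.png

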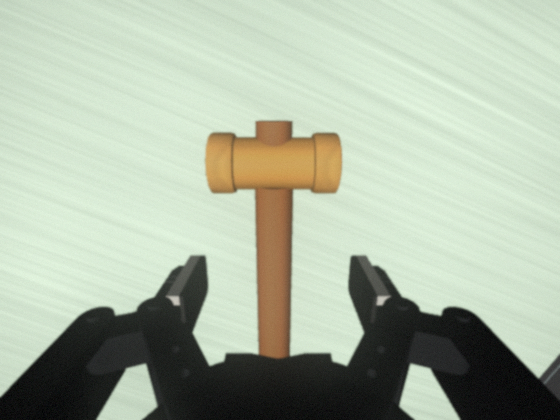

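The wrist view shows the hammer undisturbed and the open fingers straddling the handle at y≈330. The pads are at x=205 and 350, with the handle at 274 slightly to the left of their centre. Now I'll descend in steps.

```bash
python3 -m crank '[[[0,0.005,-0.006],[0.8,0,-0.2],1],[[0,0,0],[1.0,0,0],1],[[0,0,0],[0.8,0,0],1],[[0,0,0],[0,0,0],1]]'
python3 - <<'E'
from h import *
go([544,-219.9,-34],112.5)
E
```

```text
time: 4.35
ee_pos: [544.9, -219.9, -20.4]
eef_rot: [0.589, 0.393, 0.588, -0.392]
contact_force: [-0.5, 0.0, 0.0]
grip_width: 1.005
t 4.35 pos [ 544.9 -219.9  -20.4] F [-0.5  0.   0. ] grip 1.005 jawdir -67.44 x [ 0.001  0.    -1.   ] y [0.92 0.38 0.  ] q [ 0.31  0.74 -0.01  2.04  0.02  0.36 -0.89]
turn [ 0.001  0.    -0.001] shift after turn cm [ 1.36 -0.08 -0.03]
shift now cm [ 1.36 -0.08 -0.03]
```

```bash
python3 -m crank '[[[0,0,0],[0.7,0,0],1],[[0,0,0],[0.55,0,0],1],[[0,0,0],[0,0,0],1]]'
python3 - <<'E'
from h import *
go([544,-219.9,-34],112.5)
E
python3 -m crank '[[[0,0,0],[0,0,0],-1],[[0,0,0],[0,0,0],-1],[[0,0,0],[0,0,0],-1],[[0,0,0],[0,0,0],-1],[[0,0,0],[0,0,0],-1],[[0,0,0],[0,0,0],-1]]' 110
python3 - <<'E'
from h import *
go([544,-219.9,-34],112.5)
c=get_calibration('wrist'); im,d=get_image('wrist'); np.savez('wrist4.npz',im=im,d=d,**{k:np.array(v) for k,v in c.items()}); save('wrist4',np.clip(im*1.2,0,255).astype(np.uint8))
E
```

```text
time: 4.6
ee_pos: [544.0, -219.5, -35.6]
eef_rot: [0.588, 0.393, 0.589, -0.392]
contact_force: [-0.5, -0.3, 0.2]
grip_width: 0.998
t 4.6 pos [ 544.  -219.5  -35.6] F [-0.5 -0.3  0.2] grip 0.998 jawdir -67.43 x [-0.001  0.001 -1.   ] y [ 0.92  0.38 -0.  ] q [ 0.31  0.77 -0.01  2.04  0.02  0.34 -0.89]
turn [ 0.001 -0.001  0.   ] shift after turn cm [-0.16 -0.02  0.03]
shift now cm [-0.16 -0.02  0.03]
time: 5.1
ee_pos: [546.5, -220.8, -31.3]
eef_rot: [0.589, 0.393, 0.587, -0.392]
contact_force: [-0.3, 0.5, -4.0]
grip_width: 0.221
t 5.1 pos [ 546.5 -220.8  -31.3] F [-0.3  0.5 -4. ] grip 0.221 jawdir -67.44 x [ 0.004 -0.001 -1.   ] y [0.92 0.38 0.  ] q [ 0.31  0.76 -0.01  2.04  0.02  0.34 -0.89]
turn [ 0.001  0.002 -0.003] shift after turn cm [ 0.27 -0.2  -0.18]
shift now cm [ 0.27 -0.2  -0.18]
```

View pics/wrist4.png

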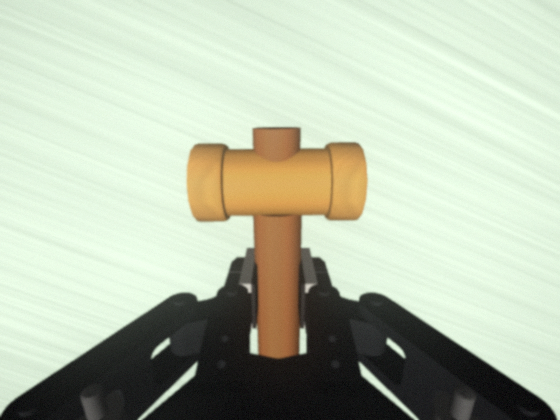

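The grip stopped on the handle (0.221), and the view shows the handle centred between the pads. I'll lift.

```bash
python3 -m crank '[[[0,0,0],[0,0,0],-1],[[0,0,0],[-1.0,0,0],-1],[[0,0,0],[-1.5,0,0],-1],[[0,0,0],[-2,0,0],-1],[[0,0,0],[-2,0,0],-1],[[0,0,0],[0,0,0],-1],[[0,0,0],[0,0,0],-1]]' 110
python3 - <<'E'
from h import *
np.set_printoptions(precision=1,suppress=True)
go([542,-130,-14.8],90)
c=get_calibration('wrist'); im,d=get_image('wrist'); np.savez('wrist5.npz',im=im,d=d,**{k:np.array(v) for k,v in c.items()}); save('wrist5',np.clip(im*1.2,0,255).astype(np.uint8))
print(bydepth(c,d,[(277,185),(277,240)]))
E
```

```text
time: 5.73
ee_pos: [539.7, -219.2, 32.3]
eef_rot: [0.585, 0.392, 0.591, -0.394]
contact_force: [-1.3, 1.0, -6.0]
grip_width: 0.219
t 5.73 pos [ 539.7 -219.2   32.3] F [-1.3  1.  -6. ] grip 0.219 jawdir -67.5 x [-0.  0. -1.] y [ 0.9  0.4 -0. ] q [ 0.3  0.7 -0.   2.   0.   0.5 -0.9]
turn [ 0.4 -0.   0. ] shift after turn cm [ 4.7  0.2 -8.9]
shift now cm [ 4.7  3.7 -8.1]
[[ 586.1 -199.7   94.4]
 [ 563.1 -209.2   90.9]]
```

View pics/wrist5.png

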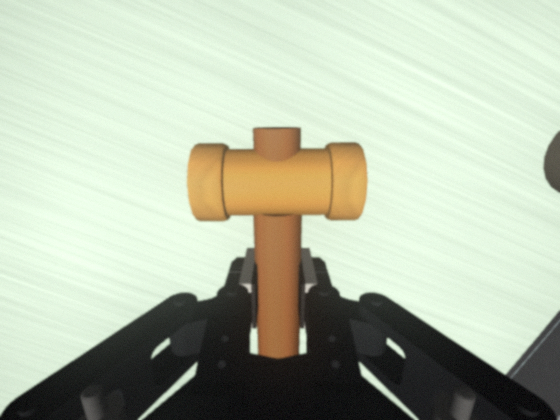

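The hammer is held level and centred, with nothing slipped; head faces are at x=190 and 366. Next I'll square it up and move to a standoff before the butt.

```bash
python3 -m crank '[[[0.1,0,0],[0,0,0],-1],[[0.1,0,0],[0,0,0],-1],[[0.1,0,0],[0,0,0],-1],[[0.09,0,0],[0,0,0],-1],[[0,0,0],[0,0,-2],-1],[[0,0,0],[0,0,-3],-1],[[0,0,0],[0,0,-3],-1],[[0,0,0],[0,0,-3],-1],[[0,0,0],[0,0,-3],-1],[[0,0,0],[0,0,-2],-1],[[0,0,0],[0,0,0],-1],[[0,0,0],[0,0,0],-1]]'
python3 - <<'E'
from h import *
np.set_printoptions(precision=1,suppress=True)
go([543.5,-40,-14.8],90)
c=get_calibration('wrist'); im,d=get_image('wrist'); np.savez('wrist6.npz',im=im,d=d,**{k:np.array(v) for k,v in c.items()}); save('wrist6',np.clip(im*1.2,0,255).astype(np.uint8))
E
```

```text
time: 6.78
ee_pos: [532.1, -53.6, 15.8]
eef_rot: [-0.485, -0.498, -0.503, 0.514]
contact_force: [-0.1, 0.2, -5.4]
grip_width: 0.227
t 6.78 pos [532.1 -53.6  15.8] F [-0.1  0.2 -5.4] grip 0.227 jawdir -91.32 x [-0.  0. -1.] y [ 1. -0. -0.] q [-0.1  0.7  0.1  2.1 -0.2  0.4 -1.4]
turn [-0. -0.  0.] shift after turn cm [ 3.1  1.1 -1.4]
shift now cm [ 3.   1.2 -1.4]
```

View pics/wrist6.png

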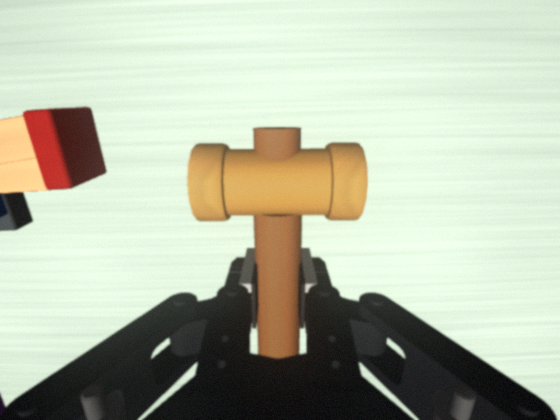

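The wrist view shows the butt at the upper left. The top edge of its face runs from (38,111) to (70,188), and the bottom edge from (92,107) to (105,172). I'll measure that edge and the head.

```bash
python3 - <<'E'
from h import *
np.set_printoptions(precision=1,suppress=True)
im,d,c=load('wrist6'); crop('w6',im,0,140,80,240,4)
print(atz(c,[(38,111),(70,188),(92,107),(105,172)],[50.5,50.5,16.5,16.5]))
print(bydepth(c,d,[(60,150),(80,140),(45,150)]))
# head: centre axis height ~ TCP+31.3+17
z=15.8+31.3+17
print('head',atz(c,[(190,181),(366,181),(278,181)],z), bydepth(c,d,[(278,181)]),cur()[2])
E
```

```text
[[613.7  52.1  50.5]
 [577.5  46.4  50.5]
 [614.2  47.4  16.5]
 [577.4  47.9  16.5]]
[[595.7  48.   48.4]
 [598.3  47.8  32.5]
 [596.2  54.   50.2]]
head [[583.1 -17.1  64.1]
 [581.5 -92.6  64.1]
 [582.3 -54.9  64.1]] [[585.5 -55.   76. ]] [531.8 -53.   15.6]
```

View pics/w6.png

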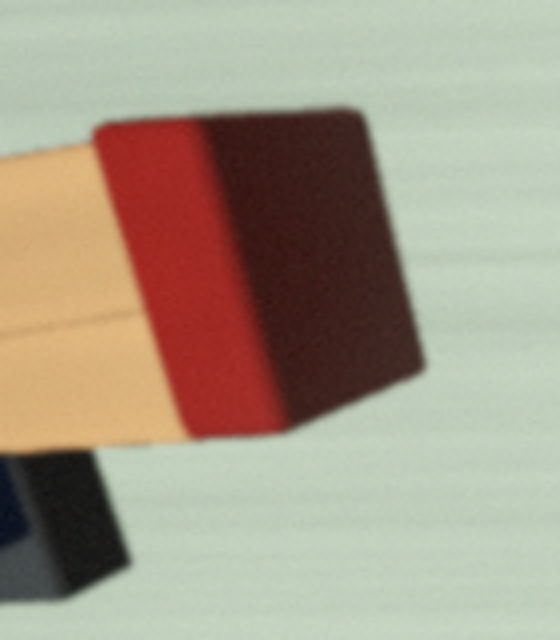

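```bash
python3 -m crank '[[[-0.023,0,0],[1.0,0.6,-0.4],-1],[[0,0,0],[1.0,0.6,-0.4],-1],[[0,0,0],[0.6,0,-0.2],-1],[[0,0,0],[0,0,0],-1],[[0,0,0],[0,0,0],-1]]'
python3 - <<'E'
from h import *
go([543.5,-30,-14.8],90)
E
```

```text
time: 7.25
ee_pos: [544.1, -47.1, -15.8]
eef_rot: [-0.489, -0.492, -0.508, 0.51]
contact_force: [0.5, 0.0, -4.9]
grip_width: 0.219
t 7.25 pos [544.1 -47.1 -15.8] F [ 0.5  0.  -4.9] grip 0.219 jawdir -90.23 x [-0.037  0.001 -0.999] y [ 1.   -0.   -0.04] q [-0.07  0.72  0.1   2.11 -0.19  0.36 -1.39]
turn [-0.004 -0.001  0.037] shift after turn cm [-0.1  -0.06 -1.71]
shift now cm [-0.09 -0.07 -1.71]
```

```bash
python3 -m crank '[[[-0.004,0,0.037],[-0.1,0,-0.5],-1],[[0,0,0],[0,0,0],-1],[[0,0,0],[0,0,0],-1]]'
python3 - <<'E'
from h import *
np.set_printoptions(precision=1,suppress=True)
go([543.5,12.5,-14.8],90)
for n in ['scene','wrist']:
  c=get_calibration(n); im,d=get_image(n); save(n+'7',np.clip(im*1.3,0,255).astype(np.uint8))
  if n=='scene': crop('s7',np.clip(im*1.5,0,255).astype(np.uint8),230,390,150,270,4)
  else: print(bydepth(c,d,[(278,181),(278,235)]))
E
```

```text
time: 7.5
ee_pos: [544.2, -44.6, -15.5]
eef_rot: [-0.499, -0.501, -0.499, 0.501]
contact_force: [1.4, -0.7, -5.7]
grip_width: 0.224
t 7.5 pos [544.2 -44.6 -15.5] F [ 1.4 -0.7 -5.7] grip 0.224 jawdir -90.2 x [ 0. -0. -1.] y [ 1. -0.  0.] q [-0.1  0.7  0.1  2.1 -0.2  0.3 -1.4]
turn [-0.  0. -0.] shift after turn cm [-0.1 -0.1 -5.7]
shift now cm [-0.1 -0.1 -5.7]
[[594.7 -44.9  45.7]
 [570.4 -44.8  42.2]]
```

View pics/s7.png

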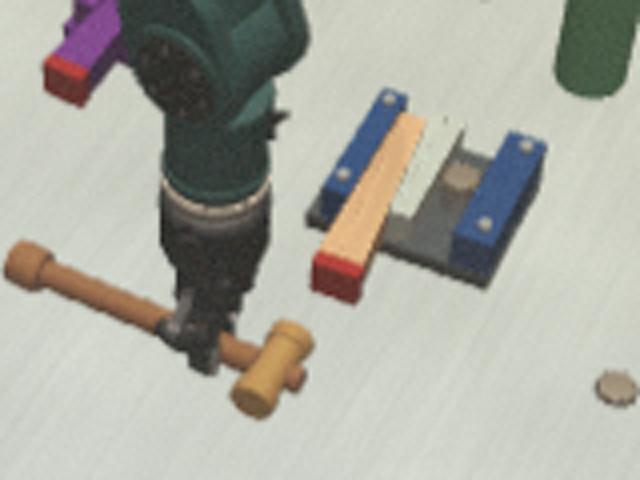

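View pics/wrist7.png

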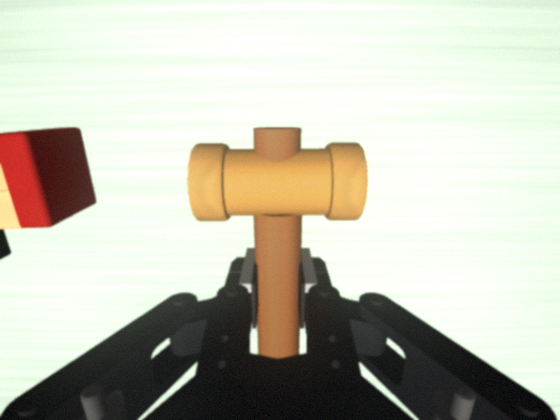

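The head is level and aligned with the butt. Measured head x is about 594.7 against butt x about 594, and the top heights match. First blow, aimed at about 12 mm of advance, then draw back.

```bash
python3 -m crank '[[[0,0,0],[0,0,-2.0],-1],[[0,0,0],[0,0,-2.0],-1],[[0,0,0],[0,0,-2.0],-1],[[0,0,0],[0,0,-1.2],-1]]'
python3 - <<'E'
from h import *
go([543.5,12.5,-14.8],90)
E
```

```text
time: 7.93
ee_pos: [545.6, 19.6, -14.6]
eef_rot: [-0.497, -0.503, -0.494, 0.506]
contact_force: [-2.2, -6.3, -3.8]
grip_width: 0.22
t 7.93 pos [545.6  19.6 -14.6] F [-2.2 -6.3 -3.8] grip 0.22 jawdir -91.04 x [-0.    -0.007 -1.   ] y [ 1.   -0.02 -0.  ] q [-0.21  0.71  0.12  2.13 -0.23  0.31 -1.49]
turn [-0.018  0.007  0.   ] shift after turn cm [ 0.02 -0.21  0.71]
shift now cm [ 0.02 -0.2   0.71]
```

```bash
python3 -m crank '[[[-0.018,0.007,0],[0,-0.2,-0.8],-1],[[0,0,0],[0,0,1.5],-1],[[0,0,0],[0,0,2],-1],[[0,0,0],[0,0,2],-1],[[0,0,0],[0,0,1],-1],[[0,0,0],[0,0,0],-1],[[0,0,0],[0,0,0],-1]]'
python3 - <<'E'
from h import *
np.set_printoptions(precision=1,suppress=True)
go([543.5,12.5,-14.8],90)
c=get_calibration('wrist'); im,d=get_image('wrist'); np.savez('wrist8.npz',im=im,d=d,**{k:np.array(v) for k,v in c.items()}); save('wrist8',np.clip(im*1.3,0,255).astype(np.uint8))
c=get_calibration('top'); im,d=get_image('top'); np.savez('top8.npz',im=im,d=d,**{k:np.array(v) for k,v in c.items()}); crop('t8',np.clip(im*1.6,0,255).astype(np.uint8),190,350,135,255,5)
E
```

```text
time: 8.52
ee_pos: [549.7, -37.6, -13.5]
eef_rot: [0.504, 0.501, 0.499, -0.497]
contact_force: [0.9, 0.5, -5.2]
grip_width: 0.218
t 8.52 pos [549.7 -37.6 -13.5] F [ 0.9  0.5 -5.2] grip 0.218 jawdir -89.68 x [ 0. -0. -1.] y [1. 0. 0.] q [-0.1  0.7  0.1  2.1 -0.2  0.3 -1.4]
turn [ 0.  0. -0.] shift after turn cm [ 0.1 -0.6 -5. ]
shift now cm [ 0.1 -0.6 -5. ]
```

View pics/wrist8.png

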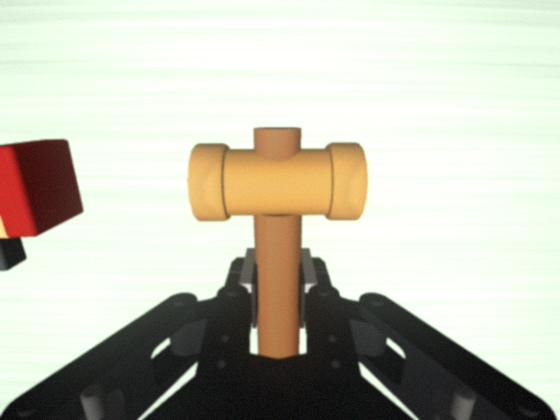

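View pics/t8.png

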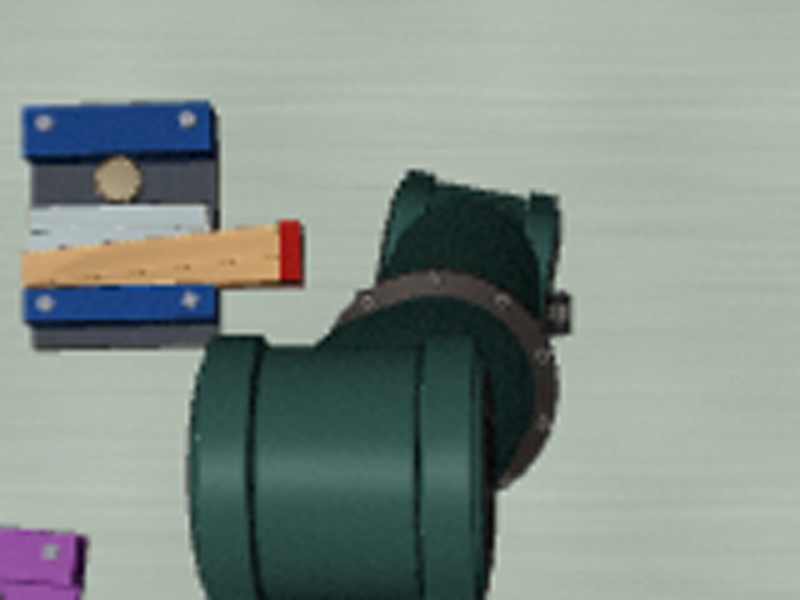

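The first blow drove the wedge in by about 15 mm: the butt edge moved from u=255.6 to 250.6 in the top view. The hammer is well clear, with its head at y≈-38. Now I'll realign and give the second blow.

```bash
python3 -m crank '[[[-0.005,0,0],[0.1,-0.6,0],-1],[[0,0,0],[0,0,-1.5],-1],[[0,0,0],[0,0,-2],-1],[[0,0,0],[0,0,-2],-1],[[0,0,0],[0,0,-2],-1]]'
python3 - <<'E'
from h import *
go([543.5,42,-14.8],90)
E
```

```text
time: 9.03
ee_pos: [540.1, 37.2, -15.0]
eef_rot: [0.504, 0.499, 0.499, -0.498]
contact_force: [0.6, -9.8, -4.1]
grip_width: 0.219
t 9.03 pos [540.1  37.2 -15. ] F [ 0.6 -9.8 -4.1] grip 0.219 jawdir -89.62 x [ 0.007 -0.004 -1.   ] y [1.   0.01 0.01] q [-0.23  0.71  0.11  2.15 -0.24  0.29 -1.49]
turn [ 0.007  0.004 -0.007] shift after turn cm [-0.02  0.34 -0.48]
shift now cm [-0.02  0.34 -0.48]
```

```bash
python3 -m crank '[[[0,0,0],[0,0,-0.6],-1]]'; python3 -m crank '[[[0,0,0],[0,0,-0.6],-1]]';python3 -m crank '[[[0,0,0],[0,0,-0.5],-1]]'
```

```text
time: 9.12
ee_pos: [539.6, 42.3, -15.1]
eef_rot: [0.505, 0.499, 0.498, -0.499]
contact_force: [1.2, -14.2, -3.1]
grip_width: 0.223
time: 9.2
ee_pos: [539.3, 42.4, -14.9]
eef_rot: [0.505, 0.499, 0.494, -0.502]
contact_force: [0.8, -20.4, -3.0]
grip_width: 0.22
time: 9.28
ee_pos: [539.4, 41.9, -14.7]
eef_rot: [0.505, 0.5, 0.49, -0.505]
contact_force: [0.6, -9.9, -4.3]
grip_width: 0.222
```

The advance stopped at y≈42.4 and the force rose to 20 N, which is consistent with the stop. I'll draw back and look.

```bash
python3 -m crank '[[[0,0,0],[0,0,1.5],-1],[[0,0,0],[0,0,2],-1],[[0,0,0],[0,0,2],-1],[[0,0,0],[0,0,1],-1],[[0,0,0],[0,0,0],-1],[[0,0,0],[0,0,0],-1]]'
python3 - <<'E'
from h import *
np.set_printoptions(precision=1,suppress=True)
go([543.5,42,-14.8],90)
c=get_calibration('wrist'); im,d=get_image('wrist'); np.savez('wrist9.npz',im=im,d=d,**{k:np.array(v) for k,v in c.items()}); save('wrist9',np.clip(im*1.3,0,255).astype(np.uint8))
c=get_calibration('top'); im,d=get_image('top'); np.savez('top9.npz',im=im,d=d,**{k:np.array(v) for k,v in c.items()}); crop('t9',np.clip(im*1.6,0,255).astype(np.uint8),190,350,135,255,5)
E
```

```text
time: 9.78
ee_pos: [535.3, -19.9, -14.0]
eef_rot: [0.506, 0.497, 0.493, -0.503]
contact_force: [0.9, 0.3, -5.5]
grip_width: 0.217
t 9.78 pos [535.3 -19.9 -14. ] F [ 0.9  0.3 -5.5] grip 0.217 jawdir -90.04 x [ 0. -0. -1.] y [ 1. -0.  0.] q [-0.1  0.7  0.1  2.2 -0.2  0.3 -1.4]
turn [-0.  0. -0.] shift after turn cm [ 0.1  0.8 -6.2]
shift now cm [-0.   0.8 -6.2]
```

View pics/wrist9.png

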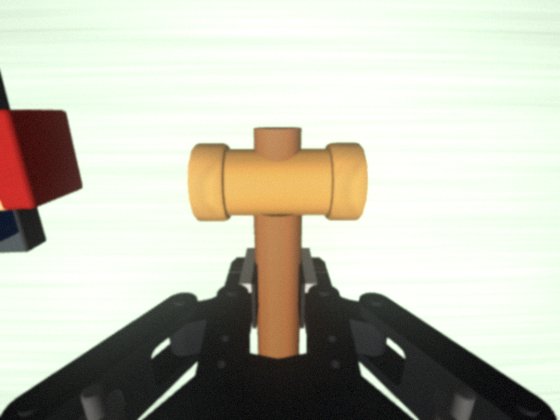

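View pics/t9.png

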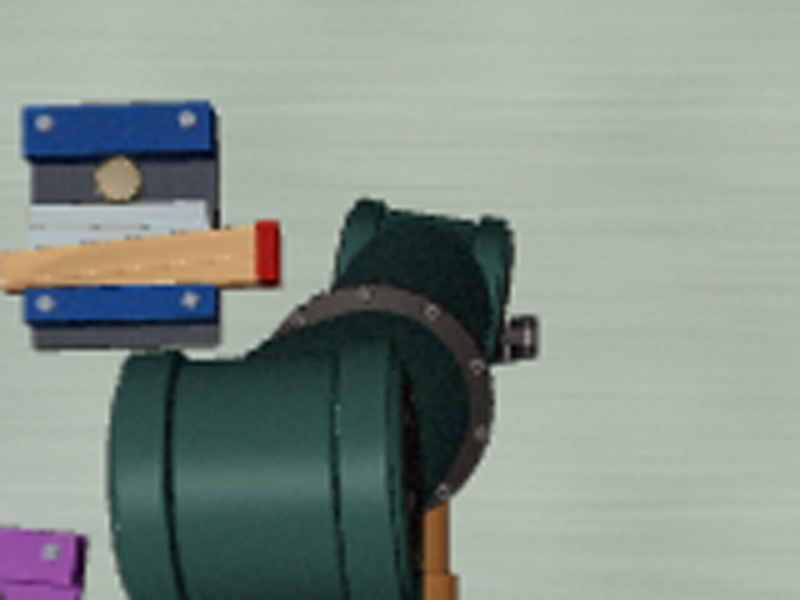

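The butt moved another 15 mm or so (edge now at u=245.9), and it stands about 40 mm out of the clamp. A third blow will confirm the stop.

```bash
python3 -m crank '[[[0,0,0],[0,0.8,-1],-1],[[0,0,0],[0,0,-2],-1],[[0,0,0],[0,0,-2],-1],[[0,0,0],[0,0,-1.5],-1]]'; python3 -m crank '[[[0,0,0],[0,0,-0.7],-1]]';python3 -m crank '[[[0,0,0],[0,0,-0.7],-1]]'
```

```text
time: 10.22
ee_pos: [544.0, 43.1, -15.3]
eef_rot: [-0.505, -0.497, -0.49, 0.507]
contact_force: [-1.4, -42.3, 0.0]
grip_width: 0.219
time: 10.3
ee_pos: [544.1, 42.1, -15.2]
eef_rot: [-0.505, -0.498, -0.485, 0.512]
contact_force: [-1.1, -24.3, 0.7]
grip_width: 0.223
time: 10.38
ee_pos: [544.1, 41.5, -14.9]
eef_rot: [-0.505, -0.498, -0.48, 0.516]
contact_force: [-0.9, -15.1, -0.8]
grip_width: 0.217
```

It stopped at the same place with a 42 N peak, so the wedge is firmly home. Now I'll draw back to the free bench around y=-160.

```bash
python3 -m crank '[[[0,0,0],[0,0,1.5],-1],[[0,0,0],[0,0,3],-1],[[0,0,0],[0,0,3],-1],[[0,0,0],[0,0,3],-1],[[0,0,0],[0,0,3],-1],[[0,0,0],[0,0,3],-1],[[0,0,0],[0,0,2],-1],[[0,0,0],[0,0,1],-1],[[0,0,0],[0,0,0],-1],[[0,0,0],[0,0,0],-1]]'
python3 - <<'E'
from h import *
np.set_printoptions(precision=3,suppress=True)
go([540,-160,-31.3],90)
E
```

```text
time: 11.22
ee_pos: [551.3, -140.3, -7.5]
eef_rot: [0.513, 0.495, 0.486, -0.506]
contact_force: [-0.4, 0.7, -5.1]
grip_width: 0.221
t 11.22 pos [ 551.3 -140.3   -7.5] F [-0.4  0.7 -5.1] grip 0.221 jawdir -90.18 x [ 0.015 -0.038 -0.999] y [ 1.   -0.    0.02] q [ 0.06  0.71  0.12  2.1  -0.13  0.32 -1.29]
turn [-0.003  0.038 -0.015] shift after turn cm [ 2.38 -1.13  1.97]
shift now cm [ 2.44 -1.16  1.88]
```

```bash
python3 -m crank '[[[-0.003,0.038,-0.015],[0.5,0,0],-1],[[0,0,0],[0.6,0,0],-1],[[0,0,0],[0.3,0,0],-1],[[0,0,0],[0,0,0],-1]]'
python3 - <<'E'
from h import *
np.set_printoptions(precision=3,suppress=True)
go([545,-140,-31.3],90)
E
```

```text
time: 11.55
ee_pos: [553.3, -129.3, -22.8]
eef_rot: [0.502, 0.498, 0.505, -0.495]
contact_force: [0.2, 0.7, -5.7]
grip_width: 0.218
t 11.55 pos [ 553.3 -129.3  -22.8] F [ 0.2  0.7 -5.7] grip 0.218 jawdir -89.27 x [ 0.     0.006 -1.   ] y [1.   0.01 0.  ] q [ 0.11  0.74  0.06  2.08 -0.15  0.33 -1.26]
turn [ 0.013 -0.006 -0.   ] shift after turn cm [ 0.85 -0.83  1.07]
shift now cm [ 0.84 -0.84  1.07]
```

```bash
python3 -m crank '[[[0,-0.006,0],[0.4,0,0],-1],[[0,0,0],[0.3,0,0],-1],[[0,0,0],[0,0,0],-1]]';python3 -m crank '[[[0,0,0],[0.2,0,0],-1],[[0,0,0],[0,0,0],-1]]'
python3 - <<'E'
from h import *
np.set_printoptions(precision=3,suppress=True)
go([545,-140,-31.3],90)
E
```

```text
time: 11.8
ee_pos: [553.2, -124.7, -30.9]
eef_rot: [0.504, 0.495, 0.505, -0.495]
contact_force: [-0.2, -1.3, -4.2]
grip_width: 0.22
time: 11.97
ee_pos: [553.3, -124.4, -31.0]
eef_rot: [0.505, 0.495, 0.505, -0.495]
contact_force: [-0.0, -0.1, -4.4]
grip_width: 0.22
t 11.97 pos [ 553.3 -124.4  -31. ] F [-0.  -0.1 -4.4] grip 0.22 jawdir -88.91 x [-0. -0. -1.] y [ 1.    0.02 -0.  ] q [ 0.09  0.75  0.07  2.09 -0.15  0.31 -1.27]
turn [0.019 0.    0.   ] shift after turn cm [ 0.03 -0.83  1.56]
shift now cm [ 0.03 -0.86  1.55]
```

```bash
python3 -m crank '[[[0,0,0],[0.15,0,0],-1],[[0,0,0],[0.1,0,0],-0.3],[[0,0,0],[0,0,0],0],[[0,0,0],[0,0,0],0.4],[[0,0,0],[0,0,0],1],[[0,0,0],[0,0,0],1],[[0,0,0],[0,0,0],1],[[0,0,0],[0,0,0],1]]'
python3 - <<'E'
from h import *
np.set_printoptions(precision=3,suppress=True)
go([545,-140,-31.3],90)
c=get_calibration('wrist'); im,d=get_image('wrist'); save('wrist10',np.clip(im*1.2,0,255).astype(np.uint8))
print(bydepth(c,d,[(278,181),(278,235),(100,100)]))
E
```

```text
time: 12.63
ee_pos: [557.5, -124.9, -31.2]
eef_rot: [0.507, 0.497, 0.502, -0.494]
contact_force: [-0.6, -0.4, -0.6]
grip_width: 1.003
t 12.63 pos [ 557.5 -124.9  -31.2] F [-0.6 -0.4 -0.6] grip 1.003 jawdir -88.91 x [ 0.008 -0.002 -1.   ] y [1.   0.02 0.01] q [ 0.09  0.75  0.07  2.08 -0.15  0.3  -1.27]
turn [ 0.019  0.002 -0.008] shift after turn cm [ 0.01 -1.25  1.51]
shift now cm [ 0.   -1.27  1.49]
[[ 607.844 -123.914   29.52 ]
 [ 584.269 -124.372   27.938]
 [ 638.032  -41.422    0.274]]
```

View pics/wrist10.png

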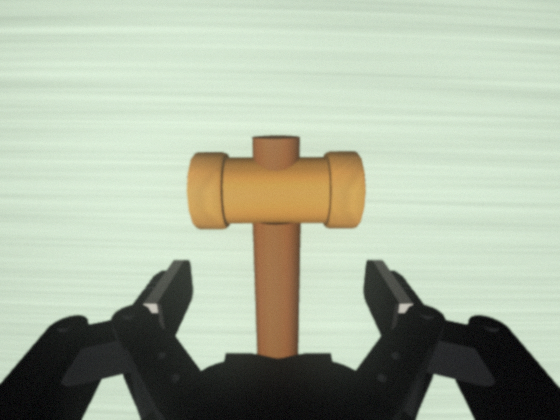

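The hammer lies released and flat on the bench: head top reads 29.5 and handle 27.9, the same as at the start. The open pads are clear on both sides. I'll retreat straight up and take a last look.

```bash
python3 -m crank '[[[0,0,0],[-1.5,0,0],1],[[0,0,0],[-2.5,0,0],1],[[0,0,0],[-3,0,0],1],[[0,0,0],[-3,0,0],1],[[0,0,0],[-3,0,0],1],[[0,0,0],[-3,0,0],1],[[0,0,0],[0,-3.5,1.5],1],[[0,0,0],[0,-3.5,1.5],1],[[0,0,0],[0,-3.5,1.5],1],[[0,0,0],[0,-3.5,1.5],1],[[0,0,0],[0,0,0],1],[[0,0,0],[0,0,0],1]]'
python3 - <<'E'
from h import *
for n in ['scene','top']:
  c=get_calibration(n); im,d=get_image(n); np.savez(n+'11.npz',im=im,d=d,**{k:np.array(v) for k,v in c.items()}); save(n+'11',np.clip(im*1.4,0,255).astype(np.uint8))
E
```

```text
time: 13.68
ee_pos: [415.3, -188.1, 135.3]
eef_rot: [0.509, 0.497, 0.502, -0.491]
contact_force: [1.3, 0.6, -0.7]
grip_width: 1.0
```

View pics/scene11.png

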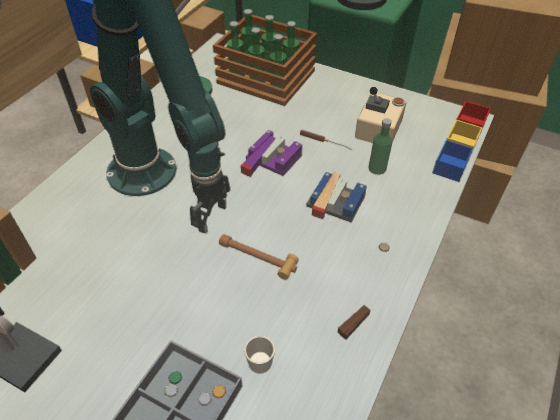

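View pics/top11.png

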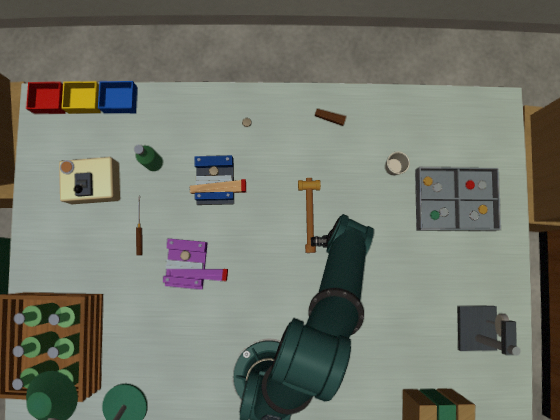

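The top view shows the wedge driven in, with the butt edge at about u=246. The hammer lies flat with its head at (309,185), and the bottle (148,158) and cup (397,163) are where they were. One last number check, then I hand in.

```bash
python3 - <<'E'
from h import *
np.set_printoptions(precision=1,suppress=True)
for n in ['top1','top11']:
    im,d,c=load(n)
    f=im.astype(float); row=(f[181:190,:,0]-f[181:190,:,1]).mean(0)
    u=np.arange(238,264); w=row[u]; i=np.nonzero(w>0.5*w.max())[0][-1]; e=u[i]+(w[i]-0.5*w.max())/(w[i]-w[i+1])
    print(n,'butt edge u',e,atz(c,[(e,186)],50.5))
im,d,c=load('top11'); print(bydepth(c,d,[(309,185),(309,215),(310,247)]))
workorder.finish_job()
E
```

```text
top1 butt edge u 254.95706371191136 [[589.8  45.7  50.5]]
top11 butt edge u 245.2639751552795 [[589.6  76.   50.5]]
[[ 598.8 -124.8   23. ]
 [ 502.3 -124.4   30.8]
 [ 401.9 -127.8   30.3]]
the job is handed in; nothing more can be done
```

I picked up the hammer by its handle and drove the wedge home, then laid the hammer back on the bench and handed the job in at about 14 s. The job gave no verdict, so what follows rests on my own checks.

- **First blow:** it drove the wedge in by about 15 mm. I then drew the hammer back until its head centre was about 98 mm from the butt.
- **Second blow:** it drove the wedge in about 15 mm further, and it stopped there with the force rising to 20 N.
- **Third blow:** I drew the hammer clear again (head centre about 95 mm from the butt) and struck once more. The wedge stopped at the same place with a 42 N peak at the wrist, so it is firmly at the stop.

**Last checks:**
- **Wedge:** the top view put the butt face at y = 45.7 mm before and 76.0 mm after, a total advance of 30.3 mm. It now stands about 40 mm out of the clamp, as it should when home.
- **Hammer:** it lies flat, with the head at about (600, -125) mm, roughly 200 mm from the butt. Its height readings from the wrist camera just after release match those from before pick-up to within about 1 mm.
- **Bottle and cup:** both appear unmoved in the pictures.

**Disagreements:**
- **Fingertips:** the real fingertips sit about 37 mm behind the reported TCP. My first grasp therefore closed on air above the handle, without disturbing the hammer. I measured the offset in the wrist depth image and gripped again at a reported z of -31 mm.
- **Butt position:** the cameras disagreed by 2–4 mm on where the butt was sideways. I aimed between the readings.

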